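# Cover the brush tray: slide the plate until it drops over the studs

## Task

Put the short plain-wood paint brush into the open grey brush tray, then cover the tray with the loose pale metal plate. Do not lower the plate onto the studs from straight above: lay it on the tops of the four studs about 2.5 cm off-centre towards either end of the tray, and slide it lengthwise over the tray's middle without lifting it until its holes drop over the studs and it lies flat and flush on the rails. Leave the paint bottle, the paint pot and the putty rock standing where they are, and let go of everything at the end.

Things in the scene. Friction and masses are not known exactly. Their poses are not given: they have to be found in the camera images.
- tray: Open grey plastic brush tray, fixed to a wooden work board whose top is 30 mm above the desk; 184 (x) x 98 (y) x 24 mm; origin at the centre of its underside, x along its length, z up. Floor 4 mm thick; inside 172 x 62 mm. Its two long walls (18 mm thick, centred at y = +-40 mm) carry two aluminium rails, tops 30 mm above the board.
- stud_level (a point): Point over the tray's centre, 40 mm above the board: the height of the tops of 4 round-topped steel studs, 10 mm thick, 2 on each rail, at tray x = s - 52 and s + 52, y = +-40 mm. The rails are clamped somewhere along the tray: s is -10 to +10 mm, differs each time and is not reported; feel for it (or see it).
- plate: Pale aluminium cover plate loose on the board, 184 (x) x 104 (y) x 5 mm, 0.18 to 0.35 kg; origin at the centre of its underside, x along its length. Four 14 mm holes at x = +-52, y = +-40 mm (2 mm play round the studs); either way round fits. Its underside is 40 mm above the board on the stud tops, 30 mm when dropped home, centre then s along the tray from the tray's centre.
- rib_top (a point): Top centre of the black rib by which to hold the plate, 39 mm above the plate's underside. The rib stands across the plate's middle: 12 mm thick (along the plate's x), 64 mm long (y), 34 mm tall.
- brush: Short plain-wood paint brush with orange bristles lying on the work board, 8 x 110 (y) x 8 mm, 12 g; origin at the middle of its underside, y along its length. (A longer green brush elsewhere on the desk is not meant.)
- bottle: White paint bottle on the work board with black cap, 33 mm in diameter, 104 mm tall; origin at the centre of its underside. Bystander.
- pot: Squat ochre paint pot on the work board, 42 x 38 x 46 mm; origin at the centre of its underside. Bystander.
- rock: Grey putty rock on a stub, on the work board, 43 x 53 x 49 mm; origin at the centre of its underside. Bystander.

How it is judged:
By the outcome, as a careful person would: the job done as asked, in the order asked, and still so for the second after the job is handed in, with the robot touching nothing.
It also fails if it takes over 58 s, if anything falls off the work surface, if the arm or the gripper's body presses on something with over 40 N, if the wrist force passes 120 N, or if a joint passes its speed limit or range.

## Robot

A 6-joint arm with a two-finger parallel gripper is mounted at the origin on a cart in front of the work surface, level with it; the furniture and walls round the work are solid. World frame = base frame: x ahead of the robot, y to its left, z up, the work surface at z = 0. Lengths are in m, angles in degrees, forces in N, time in s.
With the tool pointing down it reaches from about 0.425 to 0.925 m from the base axis. Payload 12.5 kg.
Tool frame: the origin (TCP) lies between the finger pads; the fingertips stand 8 mm ahead of it and the grasp point (between the pads) lies 11 mm behind it; z points along the fingers, y is the line along which they close (so a half turn about z gives the same grasp; the last joint's range is limited). The gripper opens to 85 mm and grips with 20 to 120 N. Pads are 22 mm wide; open, the fingers measure 114 mm over their backs; the gripper's body (76 mm by 85 mm) begins 54 mm behind the grasp point. The pads swing forward as they close: fully open they stand 13 mm farther back than shut.
Start: joints at [-72.055, 28.126, 89.318, -0, 62.55, -6.05], TCP at [0.254, -0.571, 0.239] pointing down, gripper open.
Joint ranges: [-177.58, 177.58], [-47.91, 125.51], [2.72, 160], [-65.01, 245.01], [3.68, 167.84], [-153.87, 153.87]. Speed limits (degrees/s): [127.2, 127.2, 159.86, 180, 180, 180].

## Interface

Orientations are given as [roll, pitch, yaw] about the fixed x, y, z axes, in that order (R = Rz(yaw) Ry(pitch) Rx(roll)).
In Python, from station import arm gives the robot as it stands.
- The arm moves only by the tool play_rows, never from a script. Its argument "targets" is a list of rows, each an object with "travel": the shift along the world's x, y, z in m, a list of three; "dr": the turn, a rotation vector about the world's x, y, z in degrees, a list of three; "jaw": the opening, from 0 (shut) to 1 (fully open). A call has 1 to 8 rows; each row shifts and turns the commanded pose from where the row before left it; what a row does not reach is not made up. A row lasts 1/12 s, in which the tool goes at most 41.7 mm and 7.16 degrees, less where a joint would pass 70% of its speed; a pose out of reach is approached as far as the arm can. A call with a gripper value outside its range is refused whole. The fingers move at their own pace and stop on an object; the grip force is fixed at half the most. Time passes only in rows, so rows that do not move let the fingers close. It gives the time, the measured TCP pose, the force, the opening and the grip force at its end, in the units of the state.
- arm.sense(): the state, without advancing time (a new reading comes with each control period).
- arm.grab_frame(name): name is "scene" or "top"; returns a dict with "img" (400x640x3 uint8, red, green, blue), "z_map" (400x640 float32, m along the optical axis (not along the pixel's ray), 0 where there is no reading), "K" (3x3 intrinsics, pixels), "dist_coeffs" ([k1, k2, p1, p2, k3] as OpenCV has them; the pictures are not rectified), "camera_from_world" (4x4, takes a point from world to camera coordinates). Camera axes: x right, y down, z forward; pixel columns grow to the right and rows downward; lengths in m; the calibration is good to about 2 mm. A picture is of the moment at which its call begins.
- arm.sign_off(): hands the job in; it is judged then, once.
The state is a dict: "clock": time; "q": joint angles; "qd": joint speeds; "joint_torque": joint torques, N m; "position": TCP position; "tcp_rot": TCP orientation; "force": force on the tool from outside, world axes, zero at the start; "torque": the same for the moment, N m; "width": finger opening in m; "grip_force": force on a finger pad.
Only numpy, scipy, OpenCV 4.12 (cv2) and the standard library are available. Lean on these libraries where they do the work, as an engineer would, in place of code of your own. Each camera call takes 0.05 s, during which the arm holds its last target. There are 200 camera calls.

## Working session

There is one attempt and no reset: what is moved stays moved. The work goes in short steps, Python scripts to look and compute and a tool call to move; the robot and the scene stay as the last step left them, time stands still between calls to the robot, and variables do not carry over. Pictures are saved under pics/ and viewed, at most 10 in all, crops included, and the job is handed in when it is done.

Besides the shell and the picture viewer there is one more tool, called by a JSON object that holds its "fn" and its "kwargs". play_rows: Moves the arm, as the interface text tells. Its arguments: {"type":"object","properties":{"targets":{"type":"array","items":{"type":"object","properties":{"travel":{"type":"array","items":{"type":"number"}},"dr":{"type":"array","items":{"type":"number"}},"jaw":{"type":"number"}}}}},"required":["targets"]}

```bash
mkdir -p pics; ls; cat > h.py <<'E'
import numpy as np, cv2
from station import arm
def grab(n,save=None):
    f=arm.grab_frame(n); np.savez(f'/tmp/{n}.npz',**{k:np.array(v) for k,v in f.items()})
    if save: cv2.imwrite(f'pics/{save}.png',f['img'][:,:,::-1])
    return f
def load(n): return dict(np.load(f'/tmp/{n}.npz'))
def cloud(f):
    z=f['z_map']; h,w=z.shape
    u,v=np.meshgrid(np.arange(w),np.arange(h))
    p=cv2.undistortPoints(np.stack([u,v],-1).reshape(-1,1,2).astype(np.float64),f['K'],f['dist_coeffs']).reshape(h,w,2)
    c=np.dstack([p*z[...,None],z]); T=np.linalg.inv(f['camera_from_world'])
    P=c@T[:3,:3].T+T[:3,3]; P[z<=0]=np.nan
    return P
def onplane(f,uv,zw):
    p=cv2.undistortPoints(np.array(uv,float).reshape(-1,1,2),f['K'],f['dist_coeffs']).reshape(-1,2)
    T=np.linalg.inv(f['camera_from_world']); d=np.c_[p,np.ones(len(p))]@T[:3,:3].T; o=T[:3,3]
    return o+d*((zw-o[2])/d[:,2])[:,None]
E
python3 - <<'E'
from h import *
for n in('scene','top'):
    f=grab(n,n+'0'); print(n,np.linalg.inv(f['camera_from_world'])[:3,3].round(3))
print(arm.sense())
E
```

```text
pics
scene [0.722 0.372 0.845]
top [0.404 0.045 0.929]
{'clock': 0.1, 'q': array([-7.20570093e+01,  2.81596189e+01,  8.93478652e+01,  4.41383256e-05,
        6.25514054e+01, -6.05057400e+00]), 'qd': array([-0.01551599, -0.05960858, -0.08468062, -0.05410809,  0.17763184,
        0.01470597]), 'joint_torque': array([ 4.51585685e-03, -6.19440579e+01, -2.62026662e+01, -1.16476654e-04,
        2.92806115e-03,  1.68234629e-05]), 'position': array([ 0.25410062, -0.5707845 ,  0.23879043]), 'tcp_rot': array([-1.79941443e+02, -6.24626299e-03,  2.39935411e+01]), 'force': array([ 0.69528635,  0.74749771, -0.37758041]), 'torque': array([ 0.00717639, -0.02155071,  0.03140804]), 'grip_force': 0.0, 'width': 0.08507130472101229}
```

```bash
python3 -c "
import cv2,numpy as np
a=cv2.imread('pics/scene0.png');b=cv2.imread('pics/top0.png')
cv2.imwrite('pics/both0.png',cv2.resize(np.vstack([a,b]),(480,600)))"
```

```text
(no output)
```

View pics/top0.png

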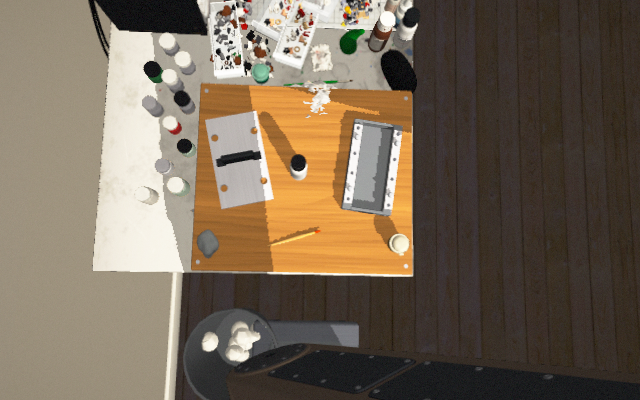

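View pics/scene0.png

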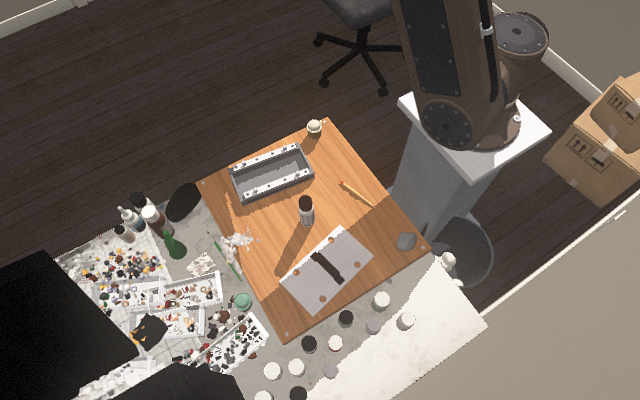

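The top view shows the tray at about (372,167), the plate at (239,160) with its rib, the brush at (295,237), the bottle at (298,166), the pot at (399,244) and the rock at (207,243). The scene view agrees. Next I'll measure in both clouds.

```bash
python3 - <<'E'
from h import *
for n in('top','scene'):
    f=load(n); P=cloud(f); I=f['img'].astype(int); hsv=cv2.cvtColor(f['img'],cv2.COLOR_RGB2HSV)
    t=load('top');
    B=lambda x0,x1,y0,y1,z0,z1:(P[...,0]>x0)&(P[...,0]<x1)&(P[...,1]>y0)&(P[...,1]<y1)&(P[...,2]>z0)&(P[...,2]<z1)
    if n=='top':
        for nm,uv in dict(tray=(372,167),plate=(239,180),rib=(239,158),brush=(295,237),bottle=(298,160),pot=(399,243),rock=(207,243)).items(): print(nm,P[uv[1],uv[0]].round(3))
        c={k:P[v,u] for k,(u,v) in dict(tray=(372,167),plate=(239,180),brush=(295,237),bottle=(298,160),pot=(399,243),rock=(207,243)).items()}
    def rep(nm,m):
        q=P[m]; r=cv2.minAreaRect((q[:,:2]*1000).astype(np.float32)); print(n,nm,len(q),'mean',q.mean(0).round(4),'zmed',np.median(q[:,2]).round(4),'rect',np.round(r[0],1),np.round(r[1],1),round(r[2],1))
    def box(k,r,z0,z1): x,y=c[k][:2]; return B(x-r,x+r,y-r,y+r,z0,z1)
    rep('rails',box('tray',.13,.055,.064)); rep('studs',box('tray',.13,.0655,.075)); 
    rep('plate',box('plate',.13,.0325,.042)&(hsv[...,1]<70)); rep('rib',box('plate',.10,.06,.08))
    rep('brush',box('brush',.075,.034,.045)); rep('brushcol',box('brush',.07,.025,.045)&(hsv[...,1]<150))
    for k,z0 in(('bottle',.1),('pot',.06),('rock',.05)): rep(k,box(k,.04,z0,.2))
    q=P[box('brush',.02,.02,.034)]; print('boardz',np.median(q[:,2]))
E
```

```text
tray [ 0.58  -0.107  0.033]
plate [0.545 0.16  0.037]
rib [0.584 0.158 0.064]
brush [0.435 0.045 0.039]
bottle [0.57  0.044 0.131]
pot [ 0.426 -0.152  0.078]
rock [0.419 0.209 0.077]
top rails 1384 mean [ 0.576  -0.1052  0.0599] zmed 0.0603 rect [ 578.3 -104.7] [ 97.3 182.5] 82.7
top studs 82 mean [ 0.5758 -0.1046  0.0695] zmed 0.0695 rect [ 578.1 -105.1] [ 88.8 113.5] 83.0
top plate 4123 mean [0.584  0.1648 0.0357] zmed 0.0356 rect [584.4 175.5] [184.1 242.6] 9.9
top rib 225 mean [0.587  0.1628 0.0683] zmed 0.0686 rect [533.3 192.7] [ 51.9 172. ] 61.6
top brush 241 mean [0.4423 0.0493 0.0363] zmed 0.0358 rect [439.6  45.2] [139.5 149.3] 0.3
top brushcol 98 mean [0.4078 0.0476 0.0338] zmed 0.0355 rect [404.2  49. ] [ 76.7 132.1] 1.2
top bottle 261 mean [0.5645 0.0425 0.1269] zmed 0.1326 rect [566.   42.6] [29.2 28.5] 35.5
top pot 324 mean [ 0.4263 -0.1542  0.0736] zmed 0.0749 rect [ 427.3 -155.6] [37.4 37.2] 53.2
top rock 430 mean [0.4191 0.2093 0.0725] zmed 0.073 rect [419.1 210.9] [46.4 38.3] 38.4
boardz 0.030527374090751236
scene rails 867 mean [ 0.5801 -0.1013  0.0589] zmed 0.059 rect [ 579.5 -102.7] [100.3 181.9] 82.7
scene studs 49 mean [ 0.5857 -0.1013  0.0686] zmed 0.0682 rect [ 578.  -102.8] [ 89.  114.3] 82.6
scene plate 3325 mean [0.5909 0.169  0.0349] zmed 0.0347 rect [581.6 167.7] [186.9 242.7] 0.2
scene rib 196 mean [0.5881 0.1601 0.0673] zmed 0.0675 rect [585.2 126.3] [136.9  29.3] 84.2
scene brush 86 mean [0.4395 0.0445 0.0361] zmed 0.0359 rect [450.5  74. ] [132.7  66.4] 62.0
scene brushcol 3041 mean [0.4372 0.0476 0.0293] zmed 0.0292 rect [435.1  45.4] [139.9 138.9] 89.9
scene bottle 224 mean [0.5687 0.0486 0.1238] zmed 0.1309 rect [566.9  46.4] [27.5 27.7] 40.5
scene pot 176 mean [ 0.4285 -0.1501  0.0714] zmed 0.0728 rect [ 426.1 -151.9] [32.7 39.6] 75.5
scene rock 326 mean [0.4217 0.2132 0.0711] zmed 0.0712 rect [419.8 212.3] [47.4 38.1] 33.3
boardz 0.029340943949355935
```

```bash
python3 - <<'E'
from h import *
def comp(m,seed=None):
    n,l,s,c=cv2.connectedComponentsWithStats(m.astype(np.uint8)); i=1+np.argmax(s[1:,4]); return l==i
for n in('top','scene'):
    f=load(n); P=cloud(f); hsv=cv2.cvtColor(f['img'],cv2.COLOR_RGB2HSV)
    X,Y,Z=P[...,0],P[...,1],P[...,2]
    def rep(nm,m):
        q=P[m]; r=cv2.minAreaRect((q[:,:2]*1000).astype(np.float32)); print(n,nm,len(q),'mean',q.mean(0).round(4),'rect',np.round(r[0],1),np.round(r[1],1),round(r[2],1))
    box=(abs(X-.585)<.13)&(abs(Y-.165)<.1)
    rep('plate',comp(box&(Z>.0325)&(Z<.045)&(hsv[...,1]<90)))
    rep('rib',comp(box&(abs(X-.585)<.06)&(Z>.055)&(Z<.08)&(hsv[...,2]<90)))
    rep('ribtop',comp(box&(abs(X-.585)<.06)&(Z>.064)&(Z<.08)&(hsv[...,2]<90)))
    m=comp((abs(X-.44)<.08)&(abs(Y-.045)<.08)&(Z>.0335)&(Z<.045)) ; rep('brush',m)
    q=P[m][:,:2]; q=q-q.mean(0); w,v=np.linalg.eigh(q.T@q); print('brush axis deg',np.degrees(np.arctan2(v[1,1],v[0,1])))
    # studs
    m=((abs(X-.578)<.11)&(abs(Y+.104)<.08)&(Z>.0655)&(Z<.076))
    k,l,s,c=cv2.connectedComponentsWithStats(m.astype(np.uint8))
    for i in range(1,k):
        if s[i,4]>4: p=P[l==i]; print('stud',s[i,4],p.mean(0).round(4), ((p.max(0)+p.min(0))/2).round(4), c[i].round(0))
a=cv2.imread('pics/top0.png')[80:275,190:420]; cv2.imwrite('pics/crop1.png',cv2.resize(a,None,fx=3,fy=3,interpolation=cv2.INTER_CUBIC))
E
```

```text
top plate 4164 mean [0.5869 0.1621 0.0357] rect [589.  162.3] [185.5 104.9] 12.8
top rib 230 mean [0.5869 0.1623 0.0674] rect [587.8 162.9] [11.1 63.8] 12.7
top ribtop 196 mean [0.5874 0.1628 0.0688] rect [587.7 163.1] [11.1 63.4] 12.7
top brush 149 mean [0.4343 0.0434 0.0372] rect [433.7  44. ] [  7.7 104.6] 17.2
brush axis deg 107.38923833623507
stud 20 [ 0.6337 -0.0716  0.0697] [ 0.6346 -0.0713  0.0697] [357. 136.]
stud 20 [ 0.6232 -0.1508  0.0697] [ 0.6231 -0.1506  0.0701] [397. 143.]
stud 21 [ 0.5307 -0.0587  0.0693] [ 0.5308 -0.0587  0.0694] [350. 188.]
stud 21 [ 0.5208 -0.1379  0.0694] [ 0.5213 -0.1382  0.0692] [391. 194.]
scene plate 3343 mean [0.5935 0.1657 0.0348] rect [588.7 162.5] [184.3 105.2] 12.4
scene rib 198 mean [0.5898 0.1654 0.0662] rect [588.9 164.1] [12.  62.6] 13.0
scene ribtop 163 mean [0.5892 0.1646 0.0677] rect [589.  163.9] [11.8 62.2] 13.3
scene brush 84 mean [0.4364 0.0401 0.0361] rect [436.1  39.8] [ 7.7 88.9] 17.2
brush axis deg 107.18566396379018
stud 10 [ 0.521  -0.1353  0.0691] [ 0.5205 -0.1354  0.0693] [284. 147.]
stud 13 [ 0.6249 -0.1496  0.0683] [ 0.6248 -0.149   0.0682] [243. 162.]
stud 11 [ 0.5312 -0.0562  0.069 ] [ 0.5305 -0.057   0.0692] [297. 173.]
stud 15 [ 0.6349 -0.0698  0.0681] [ 0.6348 -0.0698  0.0683] [255. 190.]
```

View pics/crop1.png

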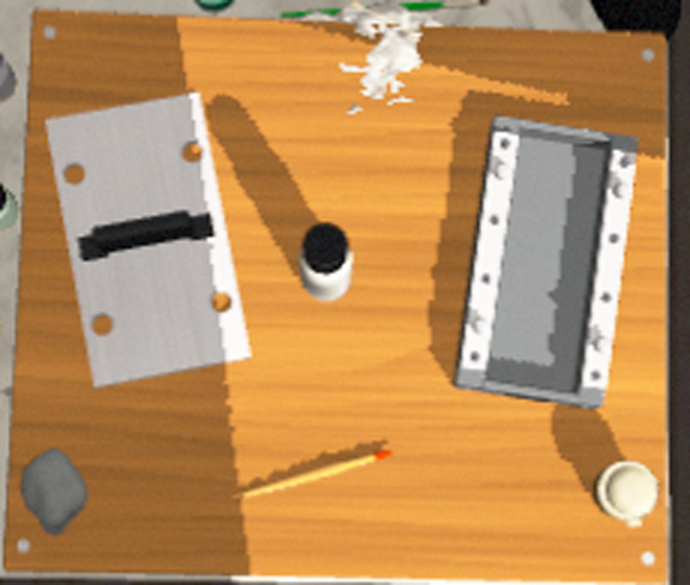

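The crop shows brush ends at about (238,495) and (390,453, bristles), with studs in pairs on both rails. Stud centre is ≈ (0.5775,-0.104), axis -7.1°. Brush centre is ≈ (0.434,0.044), axis 107°. The rib is at (0.588,0.1635), plate axis 12.8°. Moving now.

{"fn": "play_rows", "kwargs": {"targets": [{"travel": [0.024,0.032,0],"dr": [0,0,5],"jaw": 0.4},{"travel": [0.024,0.032,0],"dr": [0,0,5],"jaw": 0.4},{"travel": [0.024,0.032,0],"dr": [0,0,5],"jaw": 0.4},{"travel": [0.024,0.032,0],"dr": [0,0,5],"jaw": 0.4},{"travel": [0.024,0.032,0],"dr": [0,0,5],"jaw": 0.4},{"travel": [0.024,0.032,0],"dr": [0,0,5],"jaw": 0.4},{"travel": [0.024,0.032,0],"dr": [0,0,5],"jaw": 0.4},{"travel": [0.024,0.032,0],"dr": [0,0,5],"jaw": 0.4}]}}

```text
clock: 0.77
position: [0.4469, -0.3132, 0.2392]
tcp_rot: [-180.0, -0.0, 64.2]
force: [0.4, -0.7, -0.5]
width: 0.0345
grip_force: 0.0
```

{"fn": "play_rows", "kwargs": {"targets": [{"travel": [-0.0015,0.04,-0.01],"dr": [0,0,5.4],"jaw": 0.4},{"travel": [-0.0015,0.04,-0.01],"dr": [0,0,5.4],"jaw": 0.4},{"travel": [-0.0015,0.04,-0.01],"dr": [0,0,5.4],"jaw": 0.4},{"travel": [-0.0015,0.04,-0.01],"dr": [0,0,5.4],"jaw": 0.4},{"travel": [-0.0015,0.04,-0.01],"dr": [0,0,5.4],"jaw": 0.4},{"travel": [-0.0015,0.04,-0.01],"dr": [0,0,5.4],"jaw": 0.4},{"travel": [-0.0015,0.04,-0.01],"dr": [0,0,5.4],"jaw": 0.4},{"travel": [-0.0015,0.03,-0.01],"dr": [0,0,5.4],"jaw": 0.4}]}}

```text
clock: 1.43
position: [0.4334, -0.0025, 0.1589]
tcp_rot: [-180.0, -0.0, 107.5]
force: [1.3, -0.9, 0.0]
width: 0.0342
grip_force: 0.0
```

{"fn": "play_rows", "kwargs": {"targets": [{"travel": [0,0.024,-0.03],"jaw": 0.4},{"travel": [0,0.023,-0.03],"jaw": 0.4},{"travel": [0,0,-0.03],"jaw": 0.4},{"travel": [0,0,-0.015],"jaw": 0.4},{"travel": [0,0,-0.0085],"jaw": 0.4},{"travel": [0,0,-0.004],"jaw": 0.4},{"travel": [0,0,0],"jaw": 0.4},{"travel": [0,0,0],"jaw": 0.4}]}}

```text
$.targets[0]: bad value
```

{"fn": "play_rows", "kwargs": {"targets": [{"travel": [0,0,0],"jaw": 0.3},{"travel": [0,0,0],"jaw": 0.2},{"travel": [0,0,0],"jaw": 0.1},{"travel": [0,0,0],"jaw": 0.0},{"travel": [0,0,0],"jaw": 0.0},{"travel": [0,0,0],"jaw": 0.0}]}}

```text
$.targets[0]: bad value
```

All row fields are required, so I'm resending with `dr`.

{"fn": "play_rows", "kwargs": {"targets": [{"travel": [0,0.024,-0.03],"dr": [0,0,0],"jaw": 0.4},{"travel": [0,0.023,-0.03],"dr": [0,0,0],"jaw": 0.4},{"travel": [0,0,-0.03],"dr": [0,0,0],"jaw": 0.4},{"travel": [0,0,-0.015],"dr": [0,0,0],"jaw": 0.4},{"travel": [0,0,-0.0085],"dr": [0,0,0],"jaw": 0.4},{"travel": [0,0,-0.004],"dr": [0,0,0],"jaw": 0.4},{"travel": [0,0,0],"dr": [0,0,0],"jaw": 0.4},{"travel": [0,0,0],"dr": [0,0,0],"jaw": 0.4}]}}

```text
clock: 2.1
position: [0.4345, 0.0417, 0.0424]
tcp_rot: [180.0, 0.0, 107.2]
force: [1.3, 1.0, 0.3]
width: 0.0344
grip_force: 0.0
```

{"fn": "play_rows", "kwargs": {"targets": [{"travel": [0,0,0],"dr": [0,0,0],"jaw": 0.3},{"travel": [0,0,0],"dr": [0,0,0],"jaw": 0.2},{"travel": [0,0,0],"dr": [0,0,0],"jaw": 0.1},{"travel": [0,0,0],"dr": [0,0,0],"jaw": 0.0},{"travel": [0,0,0],"dr": [0,0,0],"jaw": 0.0},{"travel": [0,0,0],"dr": [0,0,0],"jaw": 0.0}]}}

```text
clock: 2.6
position: [0.4344, 0.0419, 0.0424]
tcp_rot: [179.9, 0.0, 107.2]
force: [-0.7, -1.8, 7.6]
width: 0.0037
grip_force: 59.1
```

Width 3.7 mm with upward force means the pads are only on the upper part of the brush. I'll regrip 3 mm lower.

{"fn": "play_rows", "kwargs": {"targets": [{"travel": [0,0,0],"dr": [0,0,0],"jaw": 0.3},{"travel": [0,0,0],"dr": [0,0,0],"jaw": 0.3},{"travel": [0,0,-0.0015],"dr": [0,0,0],"jaw": 0.3},{"travel": [0,0,-0.0015],"dr": [0,0,0],"jaw": 0.3},{"travel": [0,0,0],"dr": [0,0,0],"jaw": 0.2},{"travel": [0,0,0],"dr": [0,0,0],"jaw": 0.1},{"travel": [0,0,0],"dr": [0,0,0],"jaw": 0},{"travel": [0,0,0],"dr": [0,0,0],"jaw": 0}]}}

```text
clock: 3.27
position: [0.4342, 0.042, 0.0388]
tcp_rot: [-180.0, -0.0, 107.2]
force: [0.6, -0.1, 0.6]
width: 0.0047
grip_force: 58.7
```

{"fn": "play_rows", "kwargs": {"targets": [{"travel": [0,0,0],"dr": [0,0,0],"jaw": 0}]}}

```text
clock: 3.35
position: [0.4341, 0.042, 0.0388]
tcp_rot: [-180.0, -0.0, 107.2]
force: [-0.6, 0.2, 0.6]
width: 0.0052
grip_force: 58.7
```

{"fn": "play_rows", "kwargs": {"targets": [{"travel": [0,0,0.01],"dr": [0,0,0],"jaw": 0},{"travel": [0.005,-0.005,0.02],"dr": [0,0,0],"jaw": 0},{"travel": [0.005,-0.01,0.03],"dr": [0,0,0],"jaw": 0},{"travel": [0.005,-0.01,0.03],"dr": [0,0,0],"jaw": 0},{"travel": [0.005,-0.01,0.03],"dr": [0,0,3],"jaw": 0},{"travel": [0,0,0],"dr": [0,0,0],"jaw": 0}]}}

```text
clock: 3.85
position: [0.4567, 0.0057, 0.1634]
tcp_rot: [179.6, 0.2, 110.3]
force: [-0.9, 0.3, -0.2]
width: 0.005
grip_force: 58.8
```

```bash
python3 - <<'E'
from h import *
a=grab('top')['img'][60:275,220:420]; b=grab('scene')['img'][90:305,200:440]
cv2.imwrite('pics/lift.png',cv2.resize(np.hstack([a,b]),None,fx=1.8,fy=2,interpolation=cv2.INTER_CUBIC)[:,:,::-1])
s=arm.sense(); print(s['position'],s['width'],s['force'],s['q'])
E
```

```text
[0.45441763 0.0067818  0.15948609] 0.005109155666026152 [ 0.6597204   0.89982466 -0.83474089] [-7.48470283e+00  2.10525185e+01  1.17750992e+02  6.04512352e-03
  4.10577773e+01 -2.76164416e+01]
```

View pics/lift.png

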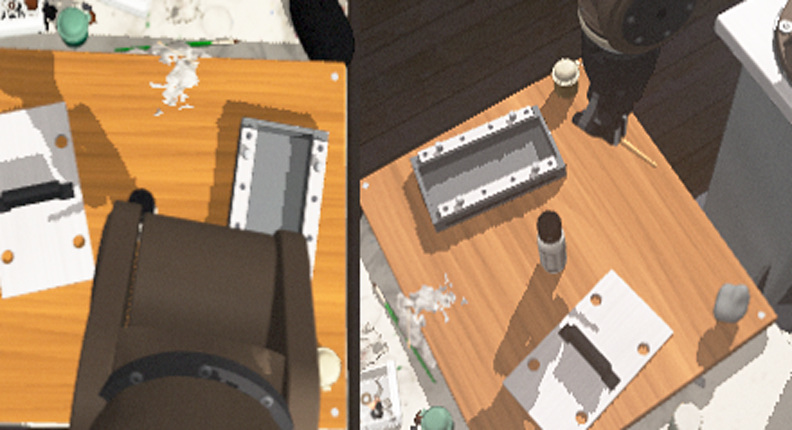

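The scene view shows the brush in the gripper: handle sticks out at (640,150) and the board spot is empty. Carrying it over the tray and turning it lengthwise.

{"fn": "play_rows", "kwargs": {"targets": [{"travel": [0.0137,-0.0123,0],"dr": [0,0,6.95],"jaw": 0},{"travel": [0.0137,-0.0123,0],"dr": [0,0,6.95],"jaw": 0},{"travel": [0.0137,-0.0123,0],"dr": [0,0,6.95],"jaw": 0},{"travel": [0.0137,-0.0123,0],"dr": [0,0,6.95],"jaw": 0},{"travel": [0.0137,-0.0123,0],"dr": [0,0,6.95],"jaw": 0},{"travel": [0.0137,-0.0123,0],"dr": [0,0,6.95],"jaw": 0},{"travel": [0.0137,-0.0123,0],"dr": [0,0,6.95],"jaw": 0},{"travel": [0.0137,-0.0123,0],"dr": [0,0,6.95],"jaw": 0}]}}

```text
clock: 4.62
position: [0.5637, -0.0914, 0.1568]
tcp_rot: [180.0, -0.2, 166.1]
force: [-0.3, 0.9, 0.3]
width: 0.0051
grip_force: 58.8
```

{"fn": "play_rows", "kwargs": {"targets": [{"travel": [0.0137,-0.0123,0],"dr": [0,0,6.95],"jaw": 0},{"travel": [0,0,-0.02],"dr": [0,0,0],"jaw": 0},{"travel": [0,0,-0.02],"dr": [0,0,0],"jaw": 0},{"travel": [0,0,0],"dr": [0,0,0],"jaw": 0}]}}

```text
clock: 4.95
position: [0.5753, -0.1029, 0.1139]
tcp_rot: [179.9, -0.4, 172.7]
force: [0.4, 0.1, -0.3]
width: 0.005
grip_force: 58.8
```

```bash
python3 - <<'E'
from h import *
s=arm.sense(); print(s['position'],s['tcp_rot'],s['width'],s['force'],s['q'])
E
```

```text
[ 0.57532505 -0.10285955  0.11388423] [179.91891458  -0.44655198 172.7078002 ] 0.005006670201661347 [ 0.36084813  0.11788755 -0.28074687] [-1.66140203e+01  3.37214906e+01  1.01853589e+02  1.08885693e-02
  4.48787100e+01 -9.93292506e+01]
```

{"fn": "play_rows", "kwargs": {"targets": [{"travel": [0.001,0,-0.02],"dr": [0,0,0],"jaw": 0},{"travel": [0.001,0,-0.02],"dr": [0,0,0],"jaw": 0},{"travel": [0,0,-0.015],"dr": [0,0,0],"jaw": 0},{"travel": [0,0,-0.008],"dr": [0,0,0],"jaw": 0},{"travel": [0,0,-0.004],"dr": [0,0,0],"jaw": 0},{"travel": [0,0,0],"dr": [0,0,0],"jaw": 0},{"travel": [0,0,0],"dr": [0,0,0],"jaw": 0}]}}

```text
clock: 5.53
position: [0.5797, -0.1036, 0.0523]
tcp_rot: [180.0, 0.0, 172.7]
force: [-0.0, 1.1, 0.3]
width: 0.0049
grip_force: 58.8
```

{"fn": "play_rows", "kwargs": {"targets": [{"travel": [0,0,-0.005],"dr": [0,0,0],"jaw": 0},{"travel": [0,0,-0.003],"dr": [0,0,0],"jaw": 0},{"travel": [0,0,0],"dr": [0,0,0],"jaw": 0},{"travel": [0,0,0],"dr": [0,0,0],"jaw": 0.2},{"travel": [0,0,0],"dr": [0,0,0],"jaw": 0.2},{"travel": [0,0,0],"dr": [0,0,0],"jaw": 0.2}]}}

```text
clock: 6.03
position: [0.5796, -0.1037, 0.044]
tcp_rot: [180.0, 0.0, 172.7]
force: [0.3, 0.1, 0.4]
width: 0.0171
grip_force: 0.0
```

{"fn": "play_rows", "kwargs": {"targets": [{"travel": [0,0,0.01],"dr": [0,0,0],"jaw": 0.2},{"travel": [0,0,0.03],"dr": [0,0,0],"jaw": 0.2},{"travel": [0,0,0.04],"dr": [0,0,0],"jaw": 0.2},{"travel": [0,0,0.04],"dr": [0,0,0],"jaw": 0.4},{"travel": [0,0.02,0.035],"dr": [0,0,-7],"jaw": 0.5},{"travel": [0,0.02,0.03],"dr": [0,0,-7],"jaw": 0.5},{"travel": [0,0.035,0],"dr": [0,0,-7],"jaw": 0.5},{"travel": [0,0.035,0],"dr": [0,0,-7],"jaw": 0.5}]}}

```text
clock: 6.7
position: [0.5798, 0.0069, 0.232]
tcp_rot: [179.9, 0.2, 144.3]
force: [0.6, 1.1, 0.2]
width: 0.0425
grip_force: 0.0
```

{"fn": "play_rows", "kwargs": {"targets": [{"travel": [0,0.035,0],"dr": [0,0,-7],"jaw": 0.5},{"travel": [0,0.035,0],"dr": [0,0,-7],"jaw": 0.5},{"travel": [0,0.035,0],"dr": [0,0,-7],"jaw": 0.5},{"travel": [0,0.035,0],"dr": [0,0,-7],"jaw": 0.5},{"travel": [0,0.01,0],"dr": [0,0,-7],"jaw": 0.5},{"travel": [0.003,0.005,0],"dr": [0,0,-7],"jaw": 0.5},{"travel": [0.004,0,0],"dr": [0,0,0],"jaw": 0.5},{"travel": [0,0,0],"dr": [0,0,0],"jaw": 0.5}]}}

```text
clock: 7.37
position: [0.5869, 0.1613, 0.2294]
tcp_rot: [179.9, 0.0, 103.0]
force: [-0.2, -1.2, 0.3]
width: 0.0426
grip_force: 0.0
```

```bash
python3 - <<'E'
from h import *
a=grab('top')['img'][60:275,220:420]; b=grab('scene')['img'][90:305,200:440]
cv2.imwrite('pics/drop.png',cv2.resize(np.hstack([a,b]),None,fx=1.8,fy=2,interpolation=cv2.INTER_CUBIC)[:,:,::-1])
s=arm.sense(); print(s['position'],s['tcp_rot'],s['width'],s['force'],s['q'])
E
```

```text
[0.58651967 0.16068079 0.22911889] [1.79989525e+02 6.04121566e-03 1.02935074e+02] 0.04272059615754974 [-0.00858451 -0.50658821  0.79495008] [ 9.10176294e+00  2.73205759e+01  9.24910523e+01 -6.14056809e-03
  6.01775161e+01 -3.83025847e+00]
```

View pics/drop.png

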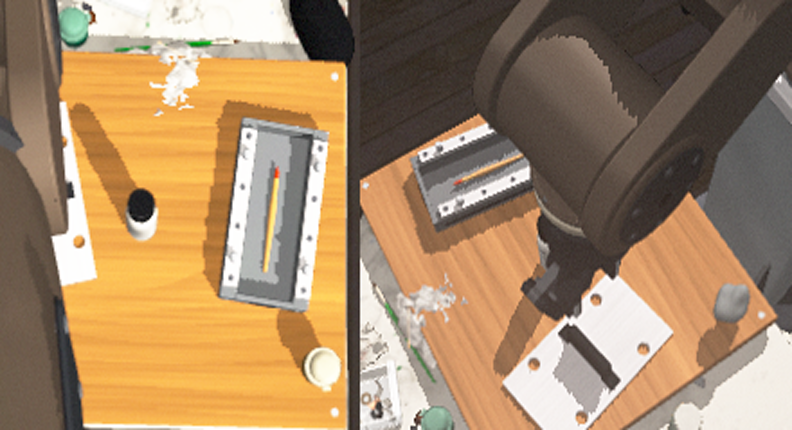

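The brush lies lengthwise in the tray, from (276,172) to (266,270) in the left pane. Descending on the rib.

{"fn": "play_rows", "kwargs": {"targets": [{"travel": [0.002,0.003,-0.035],"dr": [0,0,0],"jaw": 0.5},{"travel": [0,0,-0.035],"dr": [0,0,0],"jaw": 0.5},{"travel": [0,0,-0.035],"dr": [0,0,0],"jaw": 0.5},{"travel": [0,0,-0.03],"dr": [0,0,0],"jaw": 0.5},{"travel": [0,0,-0.025],"dr": [0,0,0],"jaw": 0.5},{"travel": [0,0,-0.015],"dr": [0,0,0],"jaw": 0.5},{"travel": [0,0,-0.005],"dr": [0,0,0],"jaw": 0.5},{"travel": [0,0,0],"dr": [0,0,0],"jaw": 0.5}]}}

```text
clock: 8.13
position: [0.5881, 0.1636, 0.0479]
tcp_rot: [-179.9, -0.0, 102.8]
force: [0.3, 0.3, -0.1]
width: 0.0428
grip_force: 0.0
```

{"fn": "play_rows", "kwargs": {"targets": [{"travel": [0,0,0],"dr": [0,0,0],"jaw": 0.4},{"travel": [0,0,0],"dr": [0,0,0],"jaw": 0.3},{"travel": [0,0,0],"dr": [0,0,0],"jaw": 0.2},{"travel": [0,0,0],"dr": [0,0,0],"jaw": 0.1},{"travel": [0,0,0],"dr": [0,0,0],"jaw": 0},{"travel": [0,0,0],"dr": [0,0,0],"jaw": 0},{"travel": [0,0,0],"dr": [0,0,0],"jaw": 0}]}}

```text
clock: 8.72
position: [0.5888, 0.1643, 0.0502]
tcp_rot: [179.9, 0.0, 102.8]
force: [-1.0, -1.1, 6.1]
width: 0.0109
grip_force: 59.9
```

Gripped; the fingertips brushed the plate, and the TCP-to-underside offset is ≈ 20 mm. Lifting well above the bottle.

{"fn": "play_rows", "kwargs": {"targets": [{"travel": [0,0,0.006],"dr": [0,0,0],"jaw": 0},{"travel": [0,0,0.012],"dr": [0,0,0],"jaw": 0},{"travel": [0,0,0.02],"dr": [0,0,0],"jaw": 0},{"travel": [0,0,0.028],"dr": [0,0,0],"jaw": 0},{"travel": [0,0,0.03],"dr": [0,0,0],"jaw": 0},{"travel": [0,0,0.03],"dr": [0,0,0],"jaw": 0},{"travel": [0,0,0.025],"dr": [0,0,0],"jaw": 0},{"travel": [0,0,0.012],"dr": [0,0,0],"jaw": 0}]}}

```text
clock: 9.38
position: [0.5891, 0.1645, 0.2166]
tcp_rot: [179.7, 0.0, 102.8]
force: [0.6, -0.9, -2.5]
width: 0.011
grip_force: 58.7
```

```bash
python3 - <<'E'
from h import *
s=arm.sense(); print(s['position'],s['tcp_rot'],s['width'],s['force'],s['torque'])
f=grab('scene');P=cloud(f);hsv=cv2.cvtColor(f['img'],cv2.COLOR_RGB2HSV)
m=(abs(P[...,0]-.589)<.13)&(abs(P[...,1]-.164)<.12)&(P[...,2]>.165)&(P[...,2]<.215)&(hsv[...,1]<60)&(hsv[...,2]>90)
q=P[m]; A=np.c_[q[:,:2]-[.589,.164],np.ones(len(q))]; print(len(q),np.linalg.lstsq(A,q[:,2],rcond=None)[0])
cv2.imwrite('pics/held.png',f['img'][:,:,::-1])
E
```

```text
[0.58906613 0.16454097 0.2165562 ] [1.79708235e+02 1.40808229e-02 1.02763736e+02] 0.010996121186437656 [ 0.62559058 -0.91354295 -2.52359353] [ 0.04455295 -0.04240778 -0.03391424]
3527 [0.00592185 0.00372777 0.20058113]
```

View pics/held.png

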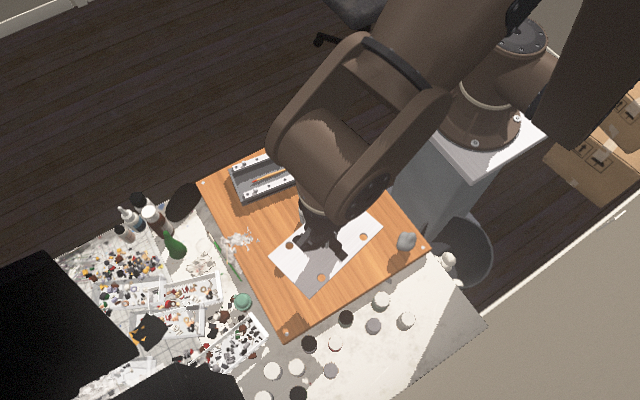

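The plate is held level under the gripper near (325,255). Underside is about 20 mm below the TCP, at z≈0.196. Crossing above the bottle to 25 mm past the stud centre.

{"fn": "play_rows", "kwargs": {"targets": [{"travel": [0.0013,-0.015,0],"dr": [0,0,-2],"jaw": 0},{"travel": [0.0013,-0.028,0],"dr": [0,0,-2],"jaw": 0},{"travel": [0.0013,-0.034,0],"dr": [0,0,-2],"jaw": 0},{"travel": [0.0013,-0.034,0],"dr": [0,0,-2],"jaw": 0},{"travel": [0.0013,-0.034,0],"dr": [0,0,-2],"jaw": 0},{"travel": [0.0013,-0.034,0],"dr": [0,0,-2],"jaw": 0},{"travel": [0.0013,-0.034,0],"dr": [0,0,-2],"jaw": 0},{"travel": [0.0013,-0.028,0],"dr": [0,0,-2],"jaw": 0}]}}

```text
clock: 10.1
position: [0.598, -0.0795, 0.211]
tcp_rot: [-179.9, 0.0, 86.5]
force: [0.8, 0.3, -2.3]
width: 0.0109
grip_force: 58.6
```

{"fn": "play_rows", "kwargs": {"targets": [{"travel": [0.0013,-0.02,0],"dr": [0,0,-2],"jaw": 0},{"travel": [0.0013,-0.01,0],"dr": [0,0,-2],"jaw": 0},{"travel": [0,0,-0.02],"dr": [0,0,0],"jaw": 0},{"travel": [0,0,-0.03],"dr": [0,0,0],"jaw": 0},{"travel": [0,0,-0.03],"dr": [0,0,0],"jaw": 0},{"travel": [0,0,-0.02],"dr": [0,0,0],"jaw": 0},{"travel": [0,0,0],"dr": [0,0,0],"jaw": 0},{"travel": [0,0,0],"dr": [0,0,0],"jaw": 0}]}}

```text
clock: 10.77
position: [0.601, -0.1064, 0.1111]
tcp_rot: [-179.9, -0.0, 82.7]
force: [0.2, -0.3, -1.6]
width: 0.0112
grip_force: 58.8
```

```bash
python3 - <<'E'
from h import *
s=arm.sense(); print(s['position'],s['tcp_rot'],s['width'],s['force'],s['torque'])
for n in('scene','top'):
    f=grab(n);P=cloud(f);hsv=cv2.cvtColor(f['img'],cv2.COLOR_RGB2HSV)
    x,y,z=s['position']
    m=(abs(P[...,0]-x)<.13)&(abs(P[...,1]-y)<.12)&(P[...,2]>z-.025)&(P[...,2]<z-.008)&(hsv[...,1]<60)&(hsv[...,2]>90)
    q=P[m]; A=np.c_[q[:,:2]-[x,y],np.ones(len(q))]; r=cv2.minAreaRect((q[:,:2]*1000).astype(np.float32)); print(n,len(q),np.linalg.lstsq(A,q[:,2],rcond=None)[0],r)
E
```

```text
[ 0.60104952 -0.10636201  0.11112988] [-1.79865798e+02 -2.48316666e-02  8.27162799e+01] 0.01115796577639916 [ 0.23661317 -0.27557213 -1.58750353] [-0.02260098 -0.02143806 -0.01351986]
scene 2448 [-0.00220182 -0.00405535  0.09514746] ((601.45166015625, -106.8802490234375), (106.33908081054688, 184.60621643066406), 82.97510528564453)
top 249 [-0.00918614 -0.08442406  0.10143865] ((614.26416015625, -63.23531723022461), (11.104446411132812, 170.95123291015625), 82.7015380859375)
```

{"fn": "play_rows", "kwargs": {"targets": [{"travel": [0.001,0,-0.008],"dr": [0,0,-0.4],"jaw": 0},{"travel": [0,0,-0.006],"dr": [0,0,0],"jaw": 0},{"travel": [0,0,-0.002],"dr": [0,0,0],"jaw": 0},{"travel": [0,0,0],"dr": [0,0,0],"jaw": 0},{"travel": [0,0,0],"dr": [0,0,0],"jaw": 0}]}}

```text
clock: 11.28
position: [0.6025, -0.1067, 0.0958]
tcp_rot: [-180.0, 0.0, 82.3]
force: [0.3, 1.1, -2.8]
width: 0.011
grip_force: 59.0
```

{"fn": "play_rows", "kwargs": {"targets": [{"travel": [0,0,-0.001],"dr": [0,0,0],"jaw": 0},{"travel": [0,0,-0.001],"dr": [0,0,0],"jaw": 0},{"travel": [0,0,0],"dr": [0,0,0],"jaw": 0}]}}

```text
clock: 11.53
position: [0.6025, -0.1067, 0.0938]
tcp_rot: [180.0, 0.0, 82.3]
force: [0.2, -0.5, -1.7]
width: 0.0109
grip_force: 59.0
```

{"fn": "play_rows", "kwargs": {"targets": [{"travel": [0,0,-0.001],"dr": [0,0,0],"jaw": 0},{"travel": [0,0,0],"dr": [0,0,0],"jaw": 0}]}}

```text
clock: 11.7
position: [0.6024, -0.1067, 0.0927]
tcp_rot: [-180.0, -0.0, 82.3]
force: [0.0, 0.2, -3.4]
width: 0.011
grip_force: 59.0
```

{"fn": "play_rows", "kwargs": {"targets": [{"travel": [0,0,-0.001],"dr": [0,0,0],"jaw": 0},{"travel": [0,0,0],"dr": [0,0,0],"jaw": 0}]}}

```text
clock: 11.87
position: [0.6024, -0.1067, 0.0917]
tcp_rot: [-180.0, 0.0, 82.3]
force: [-0.6, -0.2, -2.7]
width: 0.0111
grip_force: 59.0
```

{"fn": "play_rows", "kwargs": {"targets": [{"travel": [0,0,-0.001],"dr": [0,0,0],"jaw": 0},{"travel": [0,0,0],"dr": [0,0,0],"jaw": 0}]}}

```text
clock: 12.03
position: [0.6024, -0.1067, 0.0906]
tcp_rot: [-180.0, -0.0, 82.3]
force: [-0.1, -1.2, -2.5]
width: 0.0109
grip_force: 59.0
```

{"fn": "play_rows", "kwargs": {"targets": [{"travel": [0,0,-0.001],"dr": [0,0,0],"jaw": 0},{"travel": [0,0,0],"dr": [0,0,0],"jaw": 0}]}}

```text
clock: 12.2
position: [0.6025, -0.1067, 0.0902]
tcp_rot: [180.0, 0.0, 82.3]
force: [-0.8, 0.7, 1.5]
width: 0.0109
grip_force: 59.4
```

Contact with the stud tops at TCP z=0.0902. Adding slight preload and sliding back along the tray axis.

{"fn": "play_rows", "kwargs": {"targets": [{"travel": [0,0,-0.001],"dr": [0,0,0],"jaw": 0},{"travel": [-0.002,0.00025,0],"dr": [0,0,0],"jaw": 0},{"travel": [-0.002,0.00025,0],"dr": [0,0,0],"jaw": 0},{"travel": [-0.002,0.00025,0],"dr": [0,0,0],"jaw": 0},{"travel": [-0.002,0.00025,0],"dr": [0,0,0],"jaw": 0},{"travel": [-0.002,0.00025,0],"dr": [0,0,0],"jaw": 0},{"travel": [-0.002,0.00025,0],"dr": [0,0,0],"jaw": 0},{"travel": [-0.002,0.00025,0],"dr": [0,0,0],"jaw": 0}]}}

```text
clock: 12.87
position: [0.5903, -0.1055, 0.0902]
tcp_rot: [179.7, 0.0, 82.3]
force: [4.8, -1.0, 5.7]
width: 0.0111
grip_force: 60.1
```

{"fn": "play_rows", "kwargs": {"targets": [{"travel": [-0.002,0.00025,0],"dr": [0,0,0],"jaw": 0},{"travel": [-0.002,0.00025,0],"dr": [0,0,0],"jaw": 0},{"travel": [-0.0015,0.0002,0],"dr": [0,0,0],"jaw": 0},{"travel": [0,0,0],"dr": [0,0,0],"jaw": 0}]}}

```text
clock: 13.2
position: [0.5846, -0.1047, 0.0901]
tcp_rot: [179.7, 0.0, 82.3]
force: [3.5, -0.2, 7.3]
width: 0.0108
grip_force: 60.3
```

{"fn": "play_rows", "kwargs": {"targets": [{"travel": [-0.001,0.00013,0],"dr": [0,0,0],"jaw": 0},{"travel": [-0.001,0.00013,0],"dr": [0,0,0],"jaw": 0},{"travel": [-0.001,0.00013,0],"dr": [0,0,0],"jaw": 0},{"travel": [0,0,0],"dr": [0,0,0],"jaw": 0}]}}

```text
clock: 13.53
position: [0.5813, -0.1043, 0.0898]
tcp_rot: [179.8, 0.0, 82.3]
force: [5.0, -1.8, 5.3]
width: 0.0112
grip_force: 60.1
```

{"fn": "play_rows", "kwargs": {"targets": [{"travel": [-0.001,0.00013,0],"dr": [0,0,0],"jaw": 0},{"travel": [-0.001,0.00013,0],"dr": [0,0,0],"jaw": 0},{"travel": [0,0,0],"dr": [0,0,0],"jaw": 0}]}}

```text
clock: 13.78
position: [0.577, -0.1033, 0.0882]
tcp_rot: [-179.9, -0.0, 82.3]
force: [-0.3, 0.8, -3.2]
width: 0.0113
grip_force: 58.9
```

The plate dropped free (z 0.0882, only its own weight felt), so the holes are over the studs. Lowering with it.

{"fn": "play_rows", "kwargs": {"targets": [{"travel": [0,0,-0.0015],"dr": [0,0,0],"jaw": 0},{"travel": [0,0,-0.0015],"dr": [0,0,0],"jaw": 0},{"travel": [0,0,0],"dr": [0,0,0],"jaw": 0}]}}

```text
clock: 14.03
position: [0.5776, -0.1035, 0.0852]
tcp_rot: [-179.9, -0.0, 82.3]
force: [0.1, -0.0, -2.3]
width: 0.011
grip_force: 58.9
```

{"fn": "play_rows", "kwargs": {"targets": [{"travel": [0,0,-0.0015],"dr": [0,0,0],"jaw": 0},{"travel": [0,0,-0.001],"dr": [0,0,0],"jaw": 0},{"travel": [0,0,0],"dr": [0,0,0],"jaw": 0}]}}

```text
clock: 14.28
position: [0.5779, -0.1036, 0.083]
tcp_rot: [-180.0, -0.0, 82.3]
force: [-0.2, -0.6, -3.1]
width: 0.0112
grip_force: 58.9
```

{"fn": "play_rows", "kwargs": {"targets": [{"travel": [0,0,-0.001],"dr": [0,0,0],"jaw": 0},{"travel": [0,0,-0.001],"dr": [0,0,0],"jaw": 0},{"travel": [0,0,0],"dr": [0,0,0],"jaw": 0}]}}

```text
clock: 14.53
position: [0.5779, -0.1036, 0.0811]
tcp_rot: [-180.0, -0.0, 82.3]
force: [-0.5, 1.0, -2.3]
width: 0.0106
grip_force: 58.9
```

{"fn": "play_rows", "kwargs": {"targets": [{"travel": [0,0,-0.001],"dr": [0,0,0],"jaw": 0},{"travel": [0,0,0],"dr": [0,0,0],"jaw": 0}]}}

```text
clock: 14.7
position: [0.578, -0.1036, 0.0803]
tcp_rot: [180.0, 0.0, 82.3]
force: [0.1, 0.6, -2.4]
width: 0.0112
grip_force: 59.0
```

{"fn": "play_rows", "kwargs": {"targets": [{"travel": [0,0,-0.001],"dr": [0,0,0],"jaw": 0},{"travel": [0,0,0],"dr": [0,0,0],"jaw": 0},{"travel": [0,0,0],"dr": [0,0,0],"jaw": 0}]}}

```text
clock: 14.95
position: [0.578, -0.1036, 0.0802]
tcp_rot: [180.0, 0.0, 82.3]
force: [-3.3, 1.1, 6.7]
width: 0.0112
grip_force: 60.4
```

Seated: exactly 10 mm below stud-top contact. Releasing and retreating straight up.

{"fn": "play_rows", "kwargs": {"targets": [{"travel": [0,0,0],"dr": [0,0,0],"jaw": 0.2},{"travel": [0,0,0],"dr": [0,0,0],"jaw": 0.4},{"travel": [0,0,0],"dr": [0,0,0],"jaw": 0.5},{"travel": [0,0,0],"dr": [0,0,0],"jaw": 0.5},{"travel": [0,0,0.01],"dr": [0,0,0],"jaw": 0.5},{"travel": [0,0,0.03],"dr": [0,0,0],"jaw": 0.5},{"travel": [0,0,0.04],"dr": [0,0,0],"jaw": 0.5},{"travel": [0,0,0.04],"dr": [0,0,0],"jaw": 0.5}]}}

```text
clock: 15.62
position: [0.5775, -0.1034, 0.2009]
tcp_rot: [-179.9, -0.0, 82.3]
force: [-0.1, -0.3, -0.2]
width: 0.0429
grip_force: 0.0
```

{"fn": "play_rows", "kwargs": {"targets": [{"travel": [-0.01,-0.035,0.015],"dr": [0,0,0],"jaw": 0.5},{"travel": [-0.01,-0.035,0.01],"dr": [0,0,0],"jaw": 0.5},{"travel": [-0.01,-0.035,0],"dr": [0,0,0],"jaw": 0.5},{"travel": [-0.01,-0.035,0],"dr": [0,0,0],"jaw": 0.5},{"travel": [-0.01,-0.035,0],"dr": [0,0,0],"jaw": 0.5},{"travel": [-0.01,-0.035,0],"dr": [0,0,0],"jaw": 0.5},{"travel": [-0.01,-0.03,0],"dr": [0,0,0],"jaw": 0.5},{"travel": [0,0,0],"dr": [0,0,0],"jaw": 0.5}]}}

```text
clock: 16.28
position: [0.5062, -0.3483, 0.2249]
tcp_rot: [180.0, 0.1, 82.1]
force: [0.4, 1.0, -0.3]
width: 0.043
grip_force: 0.0
```

```bash
python3 - <<'E'
from h import *
s=arm.sense(); print(s['position'],s['qd'].round(2),s['width'],s['force'])
for n in('scene','top'):
    f=grab(n);P=cloud(f);hsv=cv2.cvtColor(f['img'],cv2.COLOR_RGB2HSV)
    x,y=.578,-.104
    m=(abs(P[...,0]-x)<.11)&(abs(P[...,1]-y)<.08)&(P[...,2]>.0605)&(P[...,2]<.08)&(hsv[...,1]<60)&(hsv[...,2]>90)
    q=P[m]; A=np.c_[q[:,:2]-[x,y],np.ones(len(q))]; r=cv2.minAreaRect((q[:,:2]*1000).astype(np.float32)); print(n,len(q),np.linalg.lstsq(A,q[:,2],rcond=None)[0],r)
a=load('top')['img'][60:275,190:420]; b=load('scene')['img'][90:305,200:440]
cv2.imwrite('pics/end.png',cv2.resize(np.hstack([a,b]),None,fx=1.7,fy=1.9,interpolation=cv2.INTER_CUBIC)[:,:,::-1])
E
```

```text
[ 0.50622832 -0.3483437   0.22489187] [ 4.03 -0.91  2.08  1.2  -0.25  4.28] 0.04297582325896732 [ 0.3901778   0.99058375 -0.32964568]
scene 2808 [ 0.00152906 -0.0013726   0.06430888] ((578.7083129882812, -104.50670623779297), (107.21908569335938, 184.86239624023438), 82.57511901855469)
top 4402 [0.00012339 0.00194083 0.06568189] ((578.7179565429688, -105.8540267944336), (104.32526397705078, 184.09254455566406), 82.34700775146484)
```

View pics/end.png

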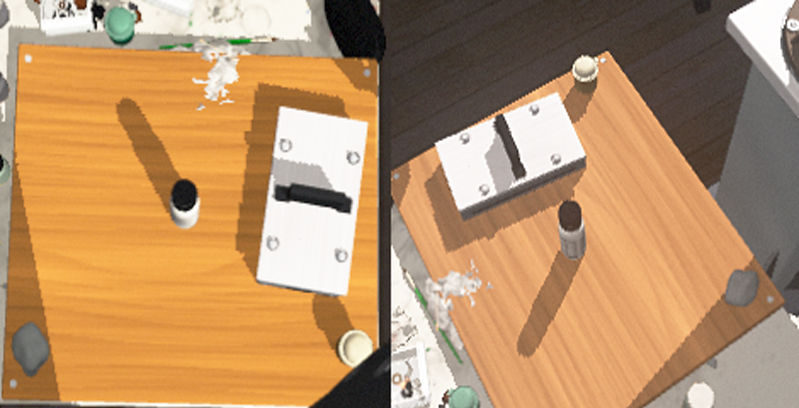

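The final view shows the plate flat at z≈0.065 (top) with all four studs through its holes, e.g. (286,145) and (341,256) in the left pane. The bottle, pot and rock have not moved. Handing in.

```bash
python3 -c "
from station import arm
print(arm.sign_off())"
```

```text
the job is handed in; nothing more can be done
None
```

The brush is in the tray, and the plate was slid over the studs until it dropped flat on the rails; the bottle, pot and rock were not moved, the gripper has let go of everything, and the job is handed in.

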